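# Level the drawdown bed

## Task

Level the drawdown bed: push the red-winged box key fully home over the square brass stem of the bed's adjustable foot and turn it until the bubble of the yellow spirit level lying on the bed is centred between its two black lines. Leave the key on the foot, then press the spirit level lightly but firmly down onto the bed and finish while still pressing it, with the bubble still centred. Do not lift the level or push it about on the bed, and leave the two tubs and the film applicator where they stand.

Things in the scene. Friction and masses are not known exactly. Their poses are not given: they have to be found in the camera images.
- bed: drawdown bed: 200 x 200 mm dark-topped aluminium plate, top 45 mm above the bench, on three feet; it does not shift. Origin on the bench under the plate's centre. Its y axis points to the adjustable foot, in a 48 mm wide lug beyond the middle of that edge, at (0, 122) mm; the two fixed feet are at (+-75, -80) mm. At the start the adjustable side is low, by 0.7 to 1.6 rad of that foot's turn.
- foot: upright levelling screw in the bed's lug: steel collar 36 mm across, on it a square brass stem 14 x 14 mm, 28 mm high (top 4 mm tapered). Origin: root of the stem on the collar's top, 48 to 49 mm above the bench; z up, x and y square to the flats, turning with the screw. Clockwise from above lifts this side, 4 mm a turn. Stiff (0.08 N m), stays where left; turns 3 rad either way from level.
- key: box key, 0.2 kg, upright on its mouth. Origin: centre of the mouth, z up. Steel block 28 x 28 x 34 mm with a square socket 15.6 mm wide, 30 mm deep, open below, flats square to x and y. Above, a red wing 46 mm (x) by 12 mm thick (y), 44 to 76 mm above the origin, to be pinched. Home, its mouth rests on the collar: origins meet, any of four ways round; about 0.13 rad play either way on the stem.
- level: yellow bar spirit level, 0.38 kg, lying loose on the bed: 150 mm long (x), 26 mm wide (y), 42 mm high. Origin: centre of its underside; its x axis runs about along the bed's y axis, towards the adjustable foot. Its top is flat yellow body from 24 to 74 mm either side of the middle; between lie the green vial, a pale bubble and two black lines 9 mm either side of the middle.
- bubble (a joint): pale bubble, 14 mm long, in the level's green vial: offset of its centre from the middle between the two black lines, in m, positive towards the level's +x end. It runs to the higher end, 5 mm for each radian of turn of the adjustable foot, and takes about 1.2 s to come to rest.
- jar_a: white lidded sample tub, 72 mm across, 85 mm high, standing on the bench; origin: centre of its underside
- jar_b: white lidded sample tub, 87 mm across, 95 mm high, standing beyond the bed; origin: centre of its underside
- applicator: steel film applicator (drawdown bar), 60 x 112 x 30 mm, on the bench; origin: centre of its underside

How it is judged:
By the outcome, as a careful person would: the job done as asked, in the order asked, and still so for the second after the job is handed in, while the arm keeps its last pose, push and grip.
It also fails if it takes over 64 s, if anything falls off the work surface, if the arm or the gripper's body presses on something with over 40 N, if the wrist force passes 120 N, or if a joint passes its speed limit or range.

## Robot

A 7-joint arm with a two-finger parallel gripper is mounted at the origin on the work surface. World frame = base frame: x ahead of the robot, y to its left, z up, the work surface at z = 0. Lengths are in m, angles in rad, forces in N, time in s.
With the tool pointing down it reaches from about 0.4 to 0.85 m from the base axis. Payload 10.4 kg.
Tool frame: the origin (TCP) lies at the very end of the fingers, on their centre line; the grasp point (between the pads) lies 19 mm behind it; z points along the fingers, y is the line along which they close (so a half turn about z gives the same grasp; the last joint's range is limited). The gripper opens to 85 mm and grips with 20 to 120 N. Pads are 22 mm wide; open, the fingers measure 114 mm over their backs; the gripper's body (76 mm by 85 mm) begins 54 mm behind the grasp point. The pads swing forward as they close: fully open they stand 13 mm farther back than shut.
Start: joints at [1.187, 0.332, -0.065, 1.46, 0.022, 1.35, -0.088], TCP at [0.221, -0.585, 0.231] pointing down, gripper open.
Joint ranges: [-2.6, 2.6], [-0.5, 2.12], [-1.47, 1.34], [0.16, 2.42], [-1.27, 4.41], [0.06, 2.06], [-2.6, 2.6]. Speed limits (rad/s): [2.22, 2.22, 2.79, 2.79, 3.14, 3.14, 3.14].

## Interface

Orientations are given as a unit quaternion [x, y, z, w].
In Python, from workcell import manip gives the robot as it stands.
- The arm moves only by the tool run_rows, called after "Call:" by a JSON object that holds its "fn" and its "kwargs". Schema: {"type":"object","properties":{"plan":{"type":"object","properties":{"rows":{"type":"array","items":{"type":"array","items":{"type":"number"},"minItems":7,"maxItems":7},"minItems":1,"maxItems":20}},"additionalProperties":false,"required":["rows"]},"force":{"type":"number"},"only":{"type":"string"},"quiet":{"type":"boolean"},"lines":{"type":"string"}},"required":["plan"],"additionalProperties":false}. plan is an object whose key "rows" holds a list of rows, 1 to 20 of them, each of 7 numbers: a rotation vector rx, ry, rz in shares of pi rad (1.0 is pi rad), then dx, dy, dz in parts of the range, where 1.0 means 750 mm, then the opening from 0.0 (shut) to 1.0 (fully open); each row is the pose to reach, as a shift and turn from the pose commanded when the call began, along the tool's axes at that moment; what a row does not reach only later rows make up. A row lasts 1/8 s, in which the tool goes at most 0.0625 m and 0.188 rad, less where a joint would pass 70% of its speed; a pose out of reach is approached as far as the arm can. The fingers move at their own pace and stop on an object; force is the grip in N (left out, the last holds). Time passes only in rows, so rows that do not move let the fingers close. The tool returns the time, the measured TCP pose, the force, the opening and the grip force at its end. only (a regular expression) keeps the lines of the reply that match it, lines (a string "A,B") keeps lines A to B, and quiet returns only ok. Input that does not fit is refused with a message, and nothing moves.
- manip.get_obs(): the state, without advancing time (a new reading comes with each control period).
- manip.camera(name): name is "scene" or "side" or "wrist"; returns the picture (480x640x3 uint8, blue, green, red); there is no depth.
- manip.calibration(name): a dict with "fx", "fy", "cx", "cy" (pixels), "k1" (the pictures are not rectified: a ray, as slopes to the right and down, at radius r is drawn at 1 + k1 r^2 times it, then the intrinsics apply), "world_from_camera" (4x4, takes a point from camera to world coordinates); the wrist camera has in their place "tool_from_camera" (4x4, takes a point from camera to tool coordinates, whose origin is the TCP and whose axes are the flange's). Camera axes: x right, y up, looking along -z (the intrinsics and any distortion apply to the point x, -y, -z); pixel columns grow to the right and rows downward; lengths in m; the calibration is good to about 2 mm. A picture is of the moment at which its call begins: read the wrist's pose just before it. calibration takes no time and is no camera call.
- manip.hand_in(): hands the job in; it is judged then, once.
Trained networks look in the newest picture that a camera, given by its name, has taken for a name from the list of things; names that differ only in an ending like _2 or _b are one class to them, and where a whole thing is asked for, a point or a joint stands for the part that bears it (a point fixed in the world has none). Each returns a list of dicts, best first, with "confidence" (0 to 1); they miss things now and then, are a little off and sometimes report something else, mostly with a low value. They report only what shows in the picture. A call takes as long as a camera call.
- manip.outline_of(camera, thing): "mask" (480x640 bool, what is visible of it) and "bbox" ([left, top, right, bottom] in pixels, round what is visible of it).
The state is a dict: "clock": time; "joint_pos": joint angles; "joint_velocities": joint speeds; "tau": joint torques, N m; "position": TCP position; "ee_rot": TCP orientation; "ft_force": force on the tool from outside, world axes, zero at the start; "torque": the same for the moment, N m; "grip_width": opening from 0.0 (shut) to 1.0 (fully open); "grasp_force": force on a finger pad.
Only numpy, scipy, OpenCV 4.12 (cv2) and the standard library are available. Lean on these libraries where they do the work, as an engineer would, in place of code of your own. Each camera call takes 0.05 s, during which the arm holds its last target. There are 200 camera calls.

## Working session

There is one attempt and no reset: what is moved stays moved. The work goes in short steps, Python scripts to look and compute and a tool call to move; the robot and the scene stay as the last step left them, time stands still between calls to the robot, and variables do not carry over. Pictures are saved under pics/ and viewed, at most 10 in all, crops included, and the job is handed in when it is done.

```bash
ls; mkdir -p pics; python3 - <<'E'
from workcell import manip
import cv2,numpy as np
for n in ["scene","side"]:
    im=manip.camera(n); cv2.imwrite(f"pics/{n}0.png",im)
    c=manip.calibration(n); print(n,c)
    for t in ["bed","foot","key","level","bubble","jar_a","jar_b","applicator"]:
        print(t,[(r["confidence"],list(r["bbox"])) for r in manip.outline_of(n,t)[:2]])
o=manip.get_obs();print(o)
print(manip.calibration("wrist"))
E
```

```text
pics
scene {'fx': 538.3635785735123, 'fy': 538.3635785735123, 'cx': 317.3677372511188, 'cy': 237.8922136688518, 'k1': -0.06297201764229216, 'world_from_camera': array([[-0.79983428, -0.46512696,  0.37937057,  0.99955785],
       [ 0.60018301, -0.61267216,  0.51421123,  0.50846586],
       [-0.00674372,  0.63897554,  0.76919749,  0.82666235],
       [ 0.        ,  0.        ,  0.        ,  1.        ]])}
bed [(0.68, [267.7, 177.1, 412.1, 287.9])]
foot [(0.62, [377.5, 243.9, 393.3, 267.3])]
key [(0.73, [491.5, 272.5, 512.8, 316.8])]
level [(0.88, [307.1, 178.0, 372.2, 236.2])]
bubble []
jar_a [(0.94, [248.5, 289.9, 301.8, 360.9]), (0.83, [284.8, 97.7, 323.8, 149.9])]
jar_b [(0.94, [248.5, 289.9, 301.8, 360.9]), (0.83, [284.8, 97.7, 323.8, 149.9])]
applicator [(0.71, [375.7, 244.0, 397.3, 266.5]), (0.6, [201.8, 163.7, 260.0, 205.1])]
side {'fx': 435.0883837765544, 'fy': 435.0883837765544, 'cx': 321.5399474804484, 'cy': 237.97804393642508, 'k1': -0.06526704333862926, 'world_from_camera': array([[ 8.11672413e-01,  3.98888490e-01, -4.26703488e-01,
         2.97603930e-01],
       [-5.84112
[... 1105 characters left out ...]
 1.79051626e-05, 4.83982056e-05]), 'ft_force': array([-0.26445007,  0.38335135, -0.21787604]), 'torque': array([-0.00836246, -0.03091569,  0.02234974]), 'grasp_force': 0.0, 'grip_width': 1.0046026593887531}
{'fx': 406.75187454087376, 'fy': 406.75187454087376, 'cx': 315.38870918930166, 'cy': 241.64448209785436, 'k1': -0.0895415396620125, 'tool_from_camera': array([[ 7.03270920e-04,  9.61741237e-01,  2.73958572e-01,
         6.97977198e-02],
       [ 9.99999606e-01, -5.27880575e-04, -7.13925920e-04,
         6.76001327e-04],
       [-5.41994589e-04,  2.73958966e-01, -9.61741229e-01,
        -1.42207279e-01],
       [ 0.00000000e+00,  0.00000000e+00,  0.00000000e+00,
         1.00000000e+00]])}
```

View pics/scene0.png

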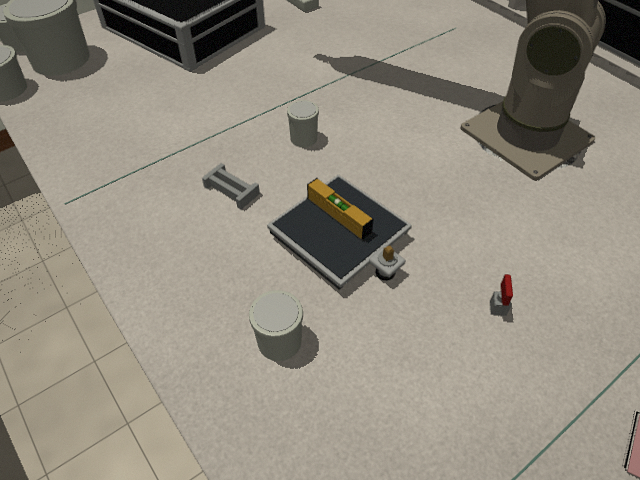

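View pics/side0.png

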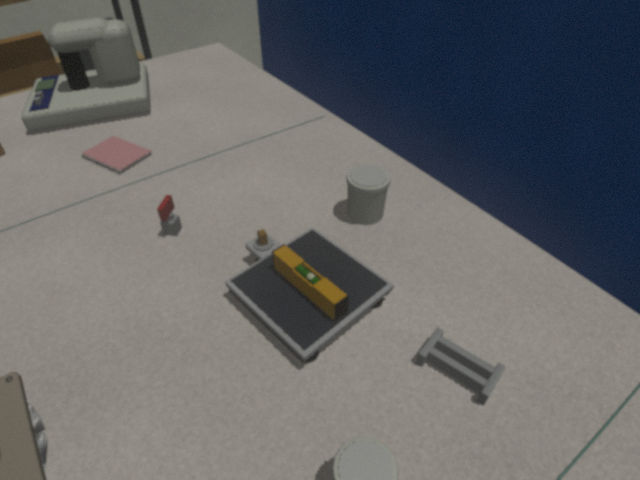

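The scene view shows the key at (502,300), the stem at (388,254), the level at (340,207), with jar_b at (276,325). In the side view the key is at (168,217), the stem at (263,237) and the level at (309,280).

```bash
cat > h.py <<'E'
from workcell import manip
import numpy as np, cv2
from scipy.spatial.transform import Rotation as R
def pose(n):
    c=manip.calibration(n)
    if n!="wrist": return c,c["world_from_camera"]
    o=manip.get_obs();T=np.eye(4);T[:3,:3]=R.from_quat(o["ee_rot"]).as_matrix();T[:3,3]=o["position"]
    return c,T@c["tool_from_camera"]
def ray(cp,u,v):
    c,T=cp
    K=np.array([[c["fx"],0,c["cx"]],[0,c["fy"],c["cy"]],[0,0,1]])
    p=cv2.undistortPoints(np.array([[[u,v]]],float),K,np.array([c["k1"],0,0,0,0.]))[0,0]
    return T[:3,3],T[:3,:3]@np.array([p[0],-p[1],-1])
def onz(cp,u,v,z):
    o,d=ray(cp,u,v);return o+d*(z-o[2])/d[2]
def tri(a,b):
    (o,d),(p,e)=a,b
    s=np.linalg.lstsq(np.c_[d,-e],p-o,rcond=None)[0]
    x,y=o+s[0]*d,p+s[1]*e
    return (x+y)/2,np.linalg.norm(x-y)
def px(cp,X):
    c,T=cp;q=T[:3,:3].T@(np.asarray(X)-T[:3,3]);s=np.array([q[0],-q[1]])/-q[2]
    s=s*(1+c["k1"]*(s@s));return s*c["fx"]+[c["cx"],c["cy"]]
def tool(dw):
    return R.from_quat(manip.get_obs()["ee_rot"]).inv().apply(dw)
E
python3 - <<'E'
from h import *
S,D=pose("scene"),pose("side")
np.set_printoptions(precision=4,suppress=True)
for n,a,b in [("key",(502,295),(168,215.5)),("foot",(388,254),(263,237)),("level",(340,207),(309,279)),("jarb",(276,314),(368,180))]:
    print(n,*tri(ray(S,*a),ray(D,*b)))
# plate corners on z=.045 scene & side
print("bed scene",[onz(S,*p,.045)[:2] for p in [(339,178),(268,228),(341,284),(411,226)]])
print("bed side",[onz(D,*p,.045)[:2] for p in [(312,231),(392,287),(306,352),(227,287)]])
print("levtop scene",[onz(S,*p,.087)[:2] for p in [(312,180),(307,186),(372,218),(364,223)]])
# wing top ends
print("wing scene",[onz(S,*p,.076)[:2] for p in [(506,276),(511,280)]])
E
```

```text
key [0.4318 0.2825 0.0398] 0.0004068204215235204
foot [0.543  0.1018 0.0584] 0.0031036748609239257
level [ 0.5471 -0.0352  0.0687] 0.0054791696833161865
jarb [0.7826 0.0983 0.0841] 0.0021897532409659694
bed scene [array([ 0.4809, -0.1165]), array([ 0.6747, -0.0911]), array([0.6443, 0.0956]), array([0.4527, 0.0711])]
bed side [array([0.6323, 0.0749]), array([ 0.6605, -0.1127]), array([ 0.4784, -0.1312]), array([0.4421, 0.0443])]
levtop scene [array([ 0.5545, -0.1106]), array([ 0.5721, -0.103 ]), array([0.526 , 0.0368]), array([0.5456, 0.0372])]
wing scene [array([0.422, 0.271]), array([0.4217, 0.2819])]
```

Careful with the scale: shifts go in shares of 750 mm and turns go in shares of pi rad. That gives: 0.533 m / 0.75 = 0.7107, -0.478 m / 0.75 = -0.6373, -1.56 rad / 3.1416 = -0.4966.

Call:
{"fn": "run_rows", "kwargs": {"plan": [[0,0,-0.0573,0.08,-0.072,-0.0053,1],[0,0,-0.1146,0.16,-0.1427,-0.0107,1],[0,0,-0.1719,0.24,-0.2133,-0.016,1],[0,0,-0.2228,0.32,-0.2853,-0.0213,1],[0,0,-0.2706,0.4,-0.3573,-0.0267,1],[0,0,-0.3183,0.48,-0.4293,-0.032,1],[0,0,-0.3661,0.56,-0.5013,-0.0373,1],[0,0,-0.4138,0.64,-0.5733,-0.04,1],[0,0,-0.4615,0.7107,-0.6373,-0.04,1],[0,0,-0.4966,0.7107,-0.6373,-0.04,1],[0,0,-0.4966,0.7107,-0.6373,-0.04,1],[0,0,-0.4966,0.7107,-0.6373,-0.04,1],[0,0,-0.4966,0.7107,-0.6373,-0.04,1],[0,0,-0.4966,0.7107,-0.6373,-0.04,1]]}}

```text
refused: plan: the value is not of type 'object' (schema: type "object"). Nothing was moved.
```

Refused on format, not on reach. It needs an object with the rows under "rows".

Call:
{"fn": "run_rows", "kwargs": {"plan": {"rows":[[0,0,-0.0573,0.08,-0.072,-0.0053,1],[0,0,-0.1146,0.16,-0.1427,-0.0107,1],[0,0,-0.1719,0.24,-0.2133,-0.016,1],[0,0,-0.2228,0.32,-0.2853,-0.0213,1],[0,0,-0.2706,0.4,-0.3573,-0.0267,1],[0,0,-0.3183,0.48,-0.4293,-0.032,1],[0,0,-0.3661,0.56,-0.5013,-0.0373,1],[0,0,-0.4138,0.64,-0.5733,-0.04,1],[0,0,-0.4615,0.7107,-0.6373,-0.04,1],[0,0,-0.4966,0.7107,-0.6373,-0.04,1],[0,0,-0.4966,0.7107,-0.6373,-0.04,1],[0,0,-0.4966,0.7107,-0.6373,-0.04,1],[0,0,-0.4966,0.7107,-0.6373,-0.04,1],[0,0,-0.4966,0.7107,-0.6373,-0.04,1]]}}}

```text
clock: 2.65
position: [0.5504, 0.0496, 0.2612]
ee_rot: [0.574, 0.819, -0.0, 0.0]
ft_force: [0.9, -0.7, 0.6]
grip_width: 1.003
grasp_force: 0.0
```

```bash
python3 - <<'E'
from h import *
W=pose("wrist");o=manip.get_obs();print(o["position"],R.from_quat(o["ee_rot"]).as_matrix()[:,0],o["joint_pos"].round(2))
im=manip.camera("wrist");cv2.imwrite("pics/w1.png",im)
np.save("W1.npy",W[1])
for t in ["foot","key","level","bubble"]:
    print(t,[(r["confidence"],list(r["bbox"])) for r in manip.outline_of("wrist",t)[:2]])
E
```

```text
[0.55044466 0.04964689 0.26118135] [-3.42079832e-01  9.39670791e-01 -4.38602403e-04] [ 0.47  0.23 -0.74  1.58  0.16  1.39  0.06]
foot [(0.61, [309.2, 126.5, 352.2, 171.3])]
key [(0.69, [249.1, 210.5, 315.0, 387.2])]
level [(0.71, [250.3, 211.3, 316.5, 384.8]), (0.28, [299.3, 426.8, 321.1, 427.6])]
bubble [(0.5, [72.4, 451.7, 114.1, 478.2]), (0.41, [271.0, 308.4, 288.3, 318.5])]
```

View pics/w1.png

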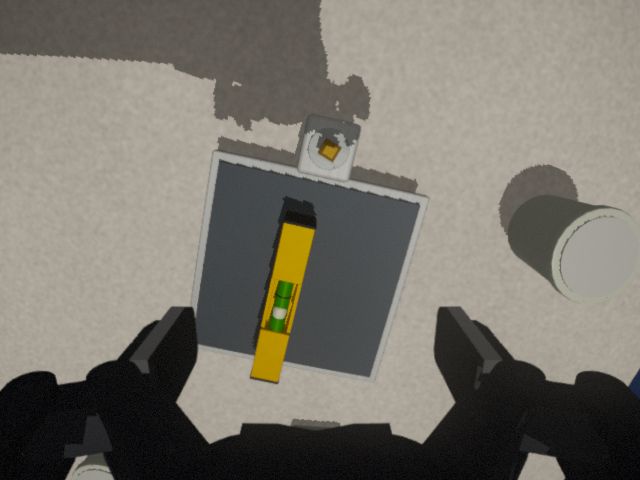

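The level runs from (298,222) to (265,380), the bubble is at about (280,313), and the stem is at (329,150). I need an enlarged crop.

```bash
python3 - <<'E'
import cv2,numpy as np
im=cv2.imread("pics/w1.png")
a=cv2.resize(im[260:350,240:330],(540,540),interpolation=cv2.INTER_CUBIC)
b=cv2.resize(im[130:175,305:350],(255,255),interpolation=cv2.INTER_CUBIC)
c=np.zeros((540,800,3),np.uint8);c[:,:540]=a;c[:255,545:]=b
cv2.imwrite("pics/c1.png",c)
E
```

```text
(no output)
```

View pics/c1.png

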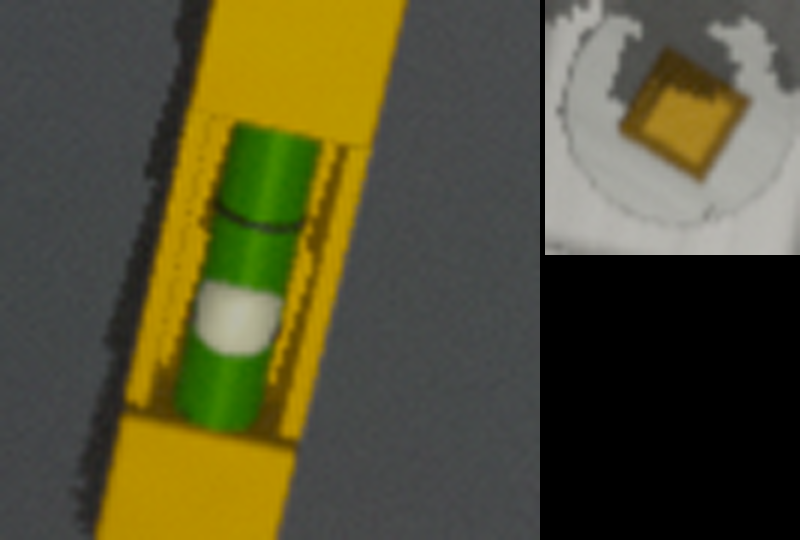

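```bash
python3 - <<'E'
from h import *
np.set_printoptions(precision=4,suppress=True)
W=(manip.calibration("wrist"),np.load("W1.npy"))
f=lambda x,y:(240+x/6-.5,260+y/6-.5)
z=.082
P={k:onz(W,*f(*v),z) for k,v in dict(top=(278,128),bot=(216,425),line=(260,224),b1=(241,282),b2=(234,354)).items()}
print(P)
u=P["top"]-P["bot"];print("len",np.linalg.norm(u));u/=np.linalg.norm(u)
mid=(P["top"]+P["bot"])/2;print("mid",mid,u)
for k in P: print(k,(P[k]-mid)@u*1e3)
g=lambda x,y:(305+(x-545)/5.667-.5,130+y/5.667-.5)
C=np.array([onz(W,*g(*p),.071)[:2] for p in [(672,50),(750,102),(703,180),(622,130)]])
print(C,C.mean(0));E=np.roll(C,-1,0)-C
print(np.degrees(np.arctan2(E[:,1],E[:,0])),np.linalg.norm(E,axis=1))
# collar: crop (570..800, ... ) centre
print("collar",onz(W,*g(683,107),.048), "lvl ends",[onz(W,*p,.087) for p in [(286,222),(315,226),(251,379),(280,383)]])
for p in [(280,313)]:pass
E
```

```text
{'top': array([ 0.5469, -0.0128,  0.082 ]), 'bot': array([ 0.5534, -0.0603,  0.082 ]), 'line': array([ 0.5492, -0.0276,  0.082 ]), 'b1': array([ 0.5496, -0.0372,  0.082 ]), 'b2': array([ 0.5523, -0.0484,  0.082 ])}
len 0.04788134580507879
mid [ 0.5502 -0.0365  0.082 ] [-0.136   0.9907  0.    ]
top 23.940672902539394
bot -23.940672902539394
line 8.96626479816709
b1 -0.527342831780825
b2 -12.016215897445946
[[0.5389 0.1088]
 [0.5518 0.1058]
 [0.5494 0.0933]
 [0.5362 0.0959]] [0.5441 0.1009]
[ -12.921  -100.8     168.7679   77.7951] [0.0132 0.0128 0.0135 0.0131]
collar [0.5443 0.101  0.048 ] lvl ends [array([0.5305, 0.0368, 0.087 ]), array([0.5534, 0.0416, 0.087 ]), array([ 0.5476, -0.1125,  0.087 ]), array([ 0.5737, -0.1072,  0.087 ])]
```

The bubble sits 6.3 mm towards -x, so about 1.25 rad clockwise is needed. The stem is at (0.544, 0.101) with its flats at -12°/78°. Next I look at the key.

To row units: 0.257 m / 0.75 = 0.3427, -0.034 m / 0.75 = -0.0453.

Call:
{"fn": "run_rows", "kwargs": {"plan": {"rows":[[0,0,0,0.0733,-0.0093,0,1],[0,0,0,0.1467,-0.0187,0,1],[0,0,0,0.22,-0.028,0,1],[0,0,0,0.2933,-0.0373,0,1],[0,0,0,0.3427,-0.0453,0,1],[0,0,0,0.3427,-0.0453,0,1],[0,0,0,0.3427,-0.0453,0,1],[0,0,0,0.3427,-0.0453,0,1]]}}}

```text
clock: 3.9
position: [0.4314, 0.279, 0.2612]
ee_rot: [0.574, 0.819, -0.0, 0.0]
ft_force: [0.0, 0.5, 0.1]
grip_width: 0.999
grasp_force: 0.0
```

```bash
python3 - <<'E'
from h import *
W=pose("wrist")
im=manip.camera("wrist");np.save("W2.npy",W[1]);cv2.imwrite("pics/w2f.png",im)
print([(r["confidence"],list(r["bbox"])) for r in manip.outline_of("wrist","key")[:2]])
hsv=cv2.cvtColor(im,cv2.COLOR_BGR2HSV);m=((hsv[...,0]<8)|(hsv[...,0]>172))&(hsv[...,1]>120)&(hsv[...,2]>50)
ys,xs=np.nonzero(m);print(xs.min(),xs.max(),ys.min(),ys.max(),xs.mean(),ys.mean())
cx,cy=int(xs.mean()),int(ys.mean());x0,y0=max(cx-60,0),max(cy-60,0);print(x0,y0)
cv2.imwrite("pics/w2.png",cv2.resize(im[y0:y0+120,x0:x0+120],(600,600),interpolation=cv2.INTER_CUBIC))
E
```

```text
[(0.64, [293.7, 175.0, 347.8, 222.8])]
295 346 187 223 320.29039070749735 205.09820485744456
260 145
```

View pics/w2.png

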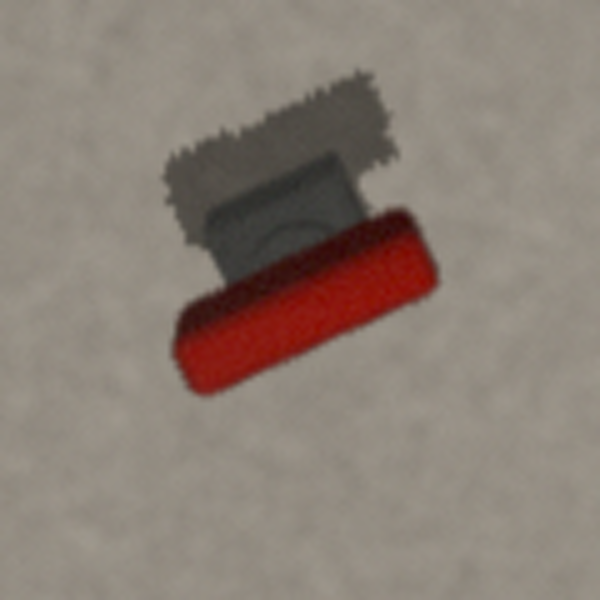

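The key's wing top has corners at crop pixels (180,348), (207,395), (437,283) and (412,232).

```bash
python3 - <<'E'
from h import *
np.set_printoptions(precision=4,suppress=True)
W=(manip.calibration("wrist"),np.load("W2.npy"))
C=np.array([onz(W,260+x/5-.5,145+y/5-.5,.076)[:2] for x,y in [(180,344),(207,395),(437,283),(412,232)]])
E=np.roll(C,-1,0)-C;print(C,C.mean(0),np.degrees(np.arctan2(E[:,1],E[:,0])),np.linalg.norm(E,axis=1))
o=manip.get_obs();Rm=R.from_quat(o["ee_rot"]);x=Rm.as_matrix()[:,0];print(np.degrees(np.arctan2(x[1],x[0])),o["position"])
d=C.mean(0)-o["position"][:2];print("tool d",Rm.inv().apply([*d,0]))
E
```

```text
[[0.4166 0.2731]
 [0.4236 0.2665]
 [0.4526 0.2969]
 [0.4458 0.3034]] [0.4346 0.285 ] [ -43.2138   46.4384  136.7144 -133.9443] [0.0096 0.0421 0.0094 0.0421]
109.9412869292755 [0.4312 0.2794 0.2612]
tool d [ 0.0041  0.0052 -0.    ]
```

To row units: 0.215 m / 0.75 = 0.2867, 0.06 m / 0.75 = 0.08, -2.03 rad / 3.1416 = -0.6462.

Call:
{"fn": "run_rows", "kwargs": {"plan": {"rows":[[0,0,-0.0573,0.0053,0.0067,0.0133,1],[0,0,-0.1146,0.0053,0.0067,0.0267,1],[0,0,-0.1719,0.0053,0.0067,0.04,1],[0,0,-0.2292,0.0053,0.0067,0.0533,1],[0,0,-0.2865,0.0053,0.0067,0.0667,1],[0,0,-0.3438,0.0053,0.0067,0.08,1],[0,0,-0.4011,0.0053,0.0067,0.0933,1],[0,0,-0.4584,0.0053,0.0067,0.1067,1],[0,0,-0.5157,0.0053,0.0067,0.12,1],[0,0,-0.573,0.0053,0.0067,0.1333,1],[0,0,-0.6271,0.0053,0.0067,0.1333,1],[0,0,-0.6462,0.0053,0.0067,0.1333,1],[0,0,-0.6462,0.0053,0.0067,0.1733,1],[0,0,-0.6462,0.0053,0.0067,0.2133,1],[0,0,-0.6462,0.0053,0.0067,0.2533,1],[0,0,-0.6462,0.0053,0.0067,0.2867,1],[0,0,-0.6462,0.0053,0.0067,0.2867,1],[0,0,-0.6462,0.0053,0.0067,0.2867,1],[0,0,-0.6462,0.0053,0.0067,0.2867,1]]}}}

```text
clock: 6.38
position: [0.4346, 0.2861, 0.0474]
ee_rot: [-0.393, 0.919, -0.0, 0.001]
ft_force: [0.8, 0.8, -0.3]
grip_width: 1.001
grasp_force: 0.0
```

```bash
python3 - <<'E'
from h import *
o=manip.get_obs();x=R.from_quat(o["ee_rot"]).as_matrix()[:,0];print(np.degrees(np.arctan2(x[1],x[0])),o["position"],o["joint_pos"].round(2))
E
```

```text
-133.6596567154592 [0.43456634 0.28610853 0.04738883] [ 0.23  0.53 -1.08  1.89  0.54  1.05  1.3 ]
```

To row units: -0.11 m / 0.75 = -0.1467, -0.09 m / 0.75 = -0.12.

Call:
{"fn": "run_rows", "kwargs": {"plan": {"rows":[[0,0,0,0,0,0,0],[0,0,0,0,0,0,0],[0,0,0,0,0,0,0],[0,0,0,0,0,0,0],[0,0,0,0,0,0,0],[0,0,0,0,0,0,0],[0,0,0,0,0,-0.04,0],[0,0,0,0,0,-0.08,0],[0,0,0,0,0,-0.12,0],[0,0,0,0,0,-0.1467,0],[0,0,0,0,0,-0.1467,0],[0,0,0,0,0,-0.1467,0]]}, "force": 70}}

```text
clock: 7.88
position: [0.4335, 0.2853, 0.1551]
ee_rot: [-0.394, 0.919, -0.0, -0.001]
ft_force: [-0.6, 0.3, -1.6]
grip_width: 0.125
grasp_force: 68.8
```

```bash
python3 - <<'E'
from h import *
for k in ["scene","side"]: cv2.imwrite(f"pics/{k}1.png",manip.camera(k))
print(manip.get_obs()["position"],tool([.544-.4346,.101-.285,0]))
a=cv2.imread("pics/scene1.png")[150:390,320:620];b=cv2.imread("pics/side1.png")[80:320,80:380]
cv2.imwrite("pics/s1.png",cv2.resize(np.hstack([a,b]),(800,320)))
E
```

```text
[0.4333857  0.28542451 0.15513369] [ 5.76942368e-02 -2.06144935e-01 -2.80391290e-05]
```

View pics/s1.png

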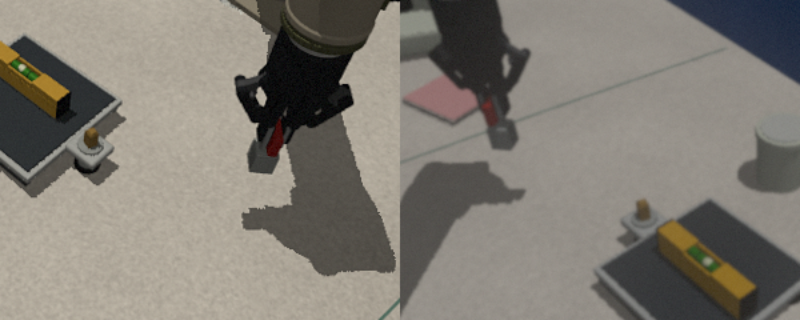

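To row units: -0.207 m / 0.75 = -0.276, -0.18 m / 0.75 = -0.24, 1.02 rad / 3.1416 = 0.3247.

Call:
{"fn": "run_rows", "kwargs": {"plan": {"rows":[[0,0,0.0477,0.0107,-0.04,0,0],[0,0,0.0955,0.0213,-0.08,0,0],[0,0,0.1432,0.0333,-0.12,0,0],[0,0,0.191,0.044,-0.16,0,0],[0,0,0.2387,0.0547,-0.2,0,0],[0,0,0.2865,0.0653,-0.24,0,0],[0,0,0.3247,0.076,-0.276,0,0],[0,0,0.3247,0.076,-0.276,0,0],[0,0,0.3247,0.076,-0.276,0,0],[0,0,0.3247,0.076,-0.276,0,0],[0,0,0.3247,0.076,-0.276,0,0]]}}}

```text
clock: 9.35
position: [0.544, 0.1024, 0.1563]
ee_rot: [0.104, 0.995, -0.0, -0.0]
ft_force: [1.1, -0.4, -0.9]
grip_width: 0.127
grasp_force: 68.8
```

```bash
python3 - <<'E'
from h import *
o=manip.get_obs();Q=R.from_quat(o["ee_rot"]).as_matrix();x=Q[:,0];print(np.degrees(np.arctan2(x[1],x[0])),o["position"],Q[:,2],o["ft_force"],o["torque"],o["joint_pos"].round(2))
for k in ["scene","side"]: cv2.imwrite(f"pics/{k}2.png",manip.camera(k))
a=cv2.imread("pics/scene2.png")[190:290,330:430];b=cv2.imread("pics/side2.png")[165:265,213:313]
cv2.imwrite("pics/s2.png",cv2.resize(np.hstack([a,b]),(800,400),interpolation=cv2.INTER_CUBIC))
E
```

```text
168.01425194805873 [0.54402257 0.10243359 0.15626   ] [-4.96138149e-05  1.47875518e-06 -9.99999999e-01] [ 1.11570315 -0.40657553 -0.91835121] [ 0.00767092  0.04571856 -0.01853937] [ 0.5   0.37 -0.92  1.71  0.31  1.22  0.86]
```

View pics/s2.png

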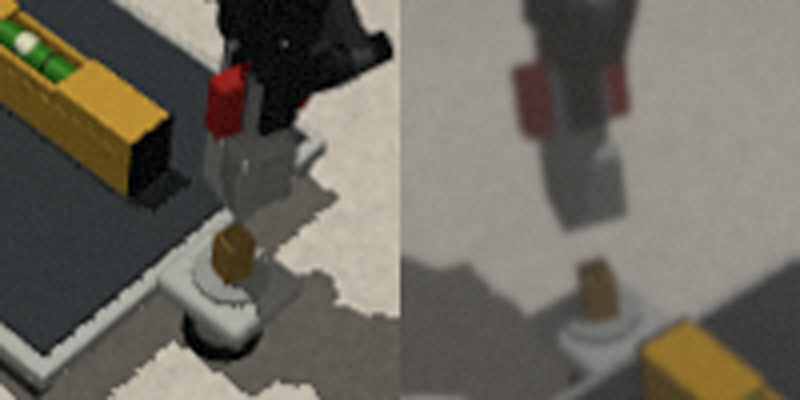

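```bash
python3 - <<'E'
from h import *
np.set_printoptions(precision=1,suppress=True)
th=np.radians(168);X=np.array([np.cos(th),np.sin(th)]);Y=np.array([-X[1],X[0]])
def sq(c,w,z): return [np.r_[np.array(c)+X*w*i+Y*w*j,z] for i,j in [(1,1),(1,-1),(-1,-1),(-1,1)]]
for n,ox,oy,dx in [("scene",330,190,0),("side",213,165,400)]:
    c=pose(n);f=lambda P:np.array([ (px(c,p)-[ox,oy]+.5)*4+[dx,0] for p in P])
    print(n,"keybot",f(sq((.544,.1024),.014,.109)).tolist(),"\n stem top",f(sq((.544,.101),.0055,.0765)).tolist(),"\n stem root",f(sq((.544,.101),.007,.0485)).tolist(), "\n wing", f([np.r_[np.array((.544,.1024))+X*.023*i+Y*.006*j,.185] for i,j in [(1,1),(1,-1),(-1,-1),(-1,1)]]).tolist())
E
```

```text
scene keybot [[252.43197219340118, 156.17493578377957], [284.8910083711985, 200.6240711195877], [228.4465253044898, 222.08886547201678], [196.67685929321306, 176.90193243034662]] 
 stem top [[236.07860235973112, 220.72533035659364], [248.34356681318377, 238.09871585368683], [226.81054724880323, 246.3603613278516], [214.64666204609307, 228.87751920934716]] 
 stem root [[231.50082718623344, 255.7493752546768], [246.73069018799242, 277.6690736693581], [219.884877008413, 288.1216207082423], [204.8118179369012, 266.0302176407056]] 
 wing [[299.6265985172902, 42.035133652638706], [314.732676498965, 61.28872520911659], [216.48736154429662, 96.74993195105901], [201.93075313606278, 76.93072204564703]]
side keybot [[567.2056731587484, 229.256465317319], [547.8127106392683, 190.15005653255537], [609.8328857826755, 173.48750831224584], [630.6292957716851, 211.75181580567084]] 
 stem top [[589.4972938356796, 270.4791606417301], [581.826769078077, 255.0686795238861], [605.6422548396849, 248.37498576678604], [613.5157280405097, 263.65820250462]] 
 stem root [[593.3846127542333, 319.9306439640761], [583.809947900188, 300.213076644485], [613.3208151431893, 291.6926061524707], [623.2063604831283, 311.2086615684651]] 
 wing [[518.852833088042, 76.21706548347152], [510.44092605259584, 59.86029880818785], [620.8801592022787, 32.780906216356016], [630.4541177810261, 48.518393914575654]]
```

To row units: 0.039 m / 0.75 = 0.052, -0.0014 m / 0.75 = -0.0019.

Call:
{"fn": "run_rows", "kwargs": {"plan": {"rows":[[0,0,0,-0.0013,-0.0019,0.02,0],[0,0,0,-0.0013,-0.0019,0.04,0],[0,0,0,-0.0013,-0.0019,0.044,0],[0,0,0,-0.0013,-0.0019,0.048,0],[0,0,0,-0.0013,-0.0019,0.052,0],[0,0,0,-0.0013,-0.0019,0.052,0]]}}}

```text
clock: 10.2
position: [0.545, 0.1004, 0.1173]
ee_rot: [0.105, 0.994, 0.0, -0.0]
ft_force: [0.1, 0.4, -2.1]
grip_width: 0.128
grasp_force: 68.9
```

To row units: 0.022 m / 0.75 = 0.0293, 0.021 m / 0.75 = 0.028.

Call:
{"fn": "run_rows", "kwargs": {"plan": {"rows":[[0,0,0,0,0,0.0067,0],[0,0,0,0,0,0.0133,0],[0,0,0,0,0,0.0187,0],[0,0,0,0,0,0.0227,0],[0,0,0,0,0,0.0253,0],[0,0,0,0,0,0.028,0],[0,0,0,0,0,0.0293,0],[0,0,0,0,0,0.0293,0]]}}}

```text
clock: 11.2
position: [0.545, 0.1003, 0.0952]
ee_rot: [0.105, 0.994, 0.0, -0.0]
ft_force: [-1.3, 3.4, -1.9]
grip_width: 0.126
grasp_force: 69.0
```

To row units: 0.002 m / 0.75 = 0.0027, 0.001 m / 0.75 = 0.0013.

Call:
{"fn": "run_rows", "kwargs": {"plan": {"rows":[[0,0,0,0,0,0.0013,0],[0,0,0,0,0,0.0027,0],[0,0,0,0,0,0.0027,0]]}}}

```text
clock: 11.58
position: [0.5452, 0.1004, 0.0947]
ee_rot: [0.105, 0.994, -0.0, 0.0]
ft_force: [-8.7, 0.8, 15.6]
grip_width: 0.127
grasp_force: 72.4
```

To row units: -0.0018 m / 0.75 = -0.0024, -0.0016 m / 0.75 = -0.0021, 1.3 rad / 3.1416 = 0.4138.

Call:
{"fn": "run_rows", "kwargs": {"plan": {"rows":[[0,0,0.0318,0,0,-0.0013,0],[0,0,0.0796,0,0,-0.0013,0],[0,0,0.1273,0,0,-0.0013,0],[0,0,0.1751,0,0,-0.0013,0],[0,0,0.2228,0,0,-0.0016,0],[0,0,0.2706,0,0,-0.0019,0],[0,0,0.3183,0,0,-0.0021,0],[0,0,0.3661,0,0,-0.0024,0],[0,0,0.3979,0,0,-0.0024,0],[0,0,0.4138,0,0,-0.0024,0],[0,0,0.4138,0,0,-0.0024,0],[0,0,0.4138,0,0,-0.0024,0]]}}}

```text
clock: 13.08
position: [0.5442, 0.1001, 0.0955]
ee_rot: [0.686, 0.728, -0.001, -0.0]
ft_force: [-7.9, 0.1, 9.6]
grip_width: 0.125
grasp_force: 70.4
```

```bash
python3 - <<'E'
from h import *
o=manip.get_obs();x=R.from_quat(o["ee_rot"]).as_matrix()[:,0];print(np.degrees(np.arctan2(x[1],x[0])),o["torque"],o["position"],o["joint_pos"].round(2))
E
```

```text
93.44739776795343 [0.21075129 2.0720259  0.01966205] [0.54424784 0.10013257 0.09553011] [ 0.29  0.37 -0.65  1.78  0.25  1.08 -0.39]
```

To row units: -0.13 m / 0.75 = -0.1733, -0.06 m / 0.75 = -0.08.

Call:
{"fn": "run_rows", "kwargs": {"plan": {"rows":[[0,0,0,0,0,0,0.6],[0,0,0,0,0,0,0.6],[0,0,0,0,0,0,0.6],[0,0,0,0,0,-0.04,0.6],[0,0,0,0,0,-0.08,0.6],[0,0,0,-0.0267,0,-0.1333,0.6],[0,0,0,-0.0667,0,-0.1733,0.6],[0,0,0,-0.0933,0,-0.1733,0.6],[0,0,0,-0.0933,0,-0.1733,0.6],[0,0,0,-0.0933,0,-0.1733,0.6],[0,0,0,-0.0933,0,-0.1733,0.6],[0,0,0,-0.0933,0,-0.1733,0.6]]}}}

```text
clock: 14.58
position: [0.5491, 0.0311, 0.2249]
ee_rot: [0.685, 0.728, -0.0, -0.0]
ft_force: [-0.4, -0.3, -0.8]
grip_width: 0.604
grasp_force: 0.0
```

```bash
python3 - <<'E'
from h import *
W=pose("wrist");np.save("W3.npy",W[1])
im=manip.camera("wrist");cv2.imwrite("pics/w3f.png",im)
u,v=px(W,[.5502,-.0365,.082]);k=px(W,[.5442,.1001,.125]);print(u,v,k)
x0,y0=int(u)-40,int(v)-55;x1,y1=int(k[0])-45,max(int(k[1])-45,0);print(x0,y0,x1,y1)
a=cv2.resize(im[y0:y0+90,x0:x0+80],(480,540),interpolation=cv2.INTER_CUBIC)
b=cv2.resize(im[y1:y1+90,x1:x1+90],(315,315),interpolation=cv2.INTER_CUBIC)
c=np.zeros((540,800,3),np.uint8);c[:,:480]=a;c[:315,485:]=b;cv2.imwrite("pics/c3.png",c)
E
```

```text
310.65484936247043 310.6213410484503 [313.32851415 125.93168521]
270 255 268 80
```

View pics/c3.png

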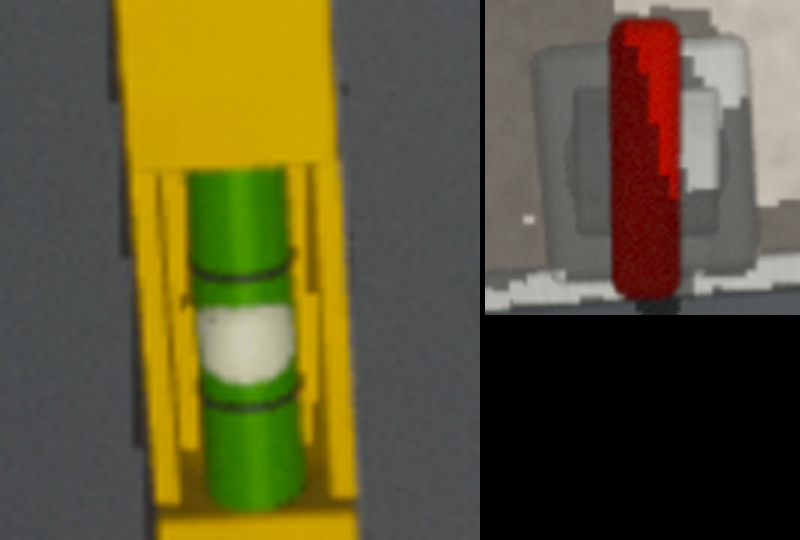

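The bubble is between the lines (lines at crop rows ~277 and ~406, bubble 304–385), slightly towards -x. The key stands seated on the foot. I'll measure more precisely.

```bash
cat > bub.py <<'E'
from h import *
def meas(z=.082):
    W=pose("wrist");im=manip.camera("wrist").astype(float)
    mid=np.array([.5502,-.0365,z]);u=np.array([-.136,.9907,0]);n=np.array([u[1],-u[0],0])
    s=np.arange(-.030,.030,.0002)
    # recentre across: find green
    M=np.array([[px(W,mid+u*a+n*b) for b in np.arange(-.012,.012,.0005)] for a in s],np.float32)
    r=cv2.remap(im.astype(np.uint8),M[...,0],M[...,1],cv2.INTER_CUBIC).astype(float)
    green=(r[...,1]>r[...,2]*1.5)&(r[...,1]>r[...,0]*1.5)&(r[...,1]>60)
    c=int(np.median(np.nonzero(green)[1])); p=r[:,c-3:c+4].mean(1)
    b=p[:,0]>90; e=s[np.nonzero(b)[0]]; g=s[np.nonzero(p[:,1]>1.5*p[:,2])[0]]
    d=p[:,1]; out=[]
    for lo,hi in [(g.min()+.008,e.min()-.001),(e.max()+.001,g.max()-.008)]:
        k=(s>lo)&(s<hi); out.append(s[k][np.argmin(d[k])]*1e3 if k.any() else None)
    print("green",g.min()*1e3,g.max()*1e3,"bubble",e.min()*1e3,e.max()*1e3,e.mean()*1e3,"lines",out)
if __name__=="__main__": meas();meas()
E
python3 bub.py
```

```text
green -24.80000000000003 22.399999999999682 bubble -6.400000000000142 3.9999999999997953 -1.200000000000173 lines [np.float64(-10.200000000000118), np.float64(7.999999999999771)]
green -24.80000000000003 22.399999999999682 bubble -6.400000000000142 3.9999999999997953 -1.200000000000173 lines [np.float64(-10.200000000000118), np.float64(8.19999999999977)]
```

The bubble is centred to about 0.1 mm. Next I close the fingers and move above the level's flat -x part.

To row units: 0.125 m / 0.75 = 0.1667, 0.07 m / 0.75 = 0.0933, -0.07 rad / 3.1416 = -0.0223.

Call:
{"fn": "run_rows", "kwargs": {"plan": {"rows":[[0,0,-0.0095,-0.0667,0,0,0],[0,0,-0.0223,-0.1333,0,0.04,0],[0,0,-0.0223,-0.1453,0,0.0933,0],[0,0,-0.0223,-0.1453,0,0.1467,0],[0,0,-0.0223,-0.1453,0,0.16,0],[0,0,-0.0223,-0.1453,0,0.1667,0],[0,0,-0.0223,-0.1453,0,0.1667,0],[0,0,-0.0223,-0.1453,0,0.1667,0]]}}}

```text
clock: 15.72
position: [0.5565, -0.0785, 0.1014]
ee_rot: [0.66, 0.752, 0.0, 0.001]
ft_force: [0.0, -0.1, -0.1]
grip_width: 0.001
grasp_force: 0.0
```

```bash
python3 - <<'E'
from h import *
o=manip.get_obs();print(o["position"],o["ft_force"],o["grip_width"])
for k in ["scene","side"]: cv2.imwrite(f"pics/{k}4.png",manip.camera(k))
a=cv2.imread("pics/scene4.png")[150:270,285:425];b=cv2.imread("pics/side4.png")[210:330,230:370]
cv2.imwrite("pics/s4.png",cv2.resize(np.hstack([a,b]),(800,343),interpolation=cv2.INTER_CUBIC))
E
```

```text
[ 0.55653328 -0.07847315  0.10139124] [ 0.0317349  -0.12345091 -0.06069222] 0.0007485750351704618
```

View pics/s4.png

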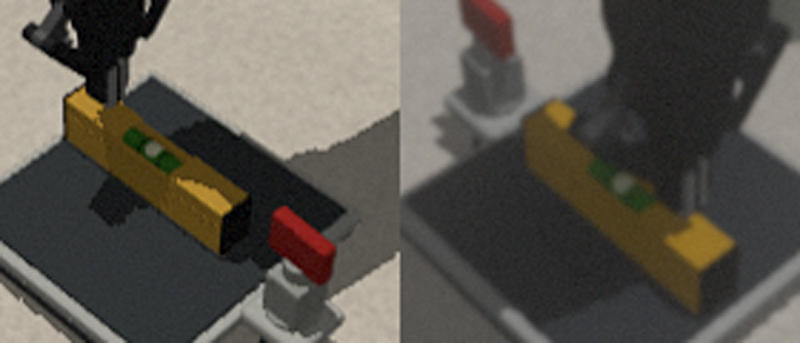

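The key is seated on the collar, the bubble is central in the vial, and the fingertips are just above the level's -x body. I lower the arm in small steps.

To row units: 0.013 m / 0.75 = 0.0173, 0.012 m / 0.75 = 0.016.

Call:
{"fn": "run_rows", "kwargs": {"plan": {"rows":[[0,0,0,0,0,0.0053,0],[0,0,0,0,0,0.0107,0],[0,0,0,0,0,0.0133,0],[0,0,0,0,0,0.016,0],[0,0,0,0,0,0.0173,0],[0,0,0,0,0,0.0173,0]]}}}

```text
clock: 16.58
position: [0.5559, -0.0785, 0.0872]
ee_rot: [0.66, 0.752, 0.0, 0.0]
ft_force: [0.2, 0.3, 0.6]
grip_width: -0.005
grasp_force: 0.4
```

To row units: 0.001 m / 0.75 = 0.0013, 0.0005 m / 0.75 = 0.0007.

Call:
{"fn": "run_rows", "kwargs": {"plan": {"rows":[[0,0,0,0,0,0.0007,0],[0,0,0,0,0,0.0013,0],[0,0,0,0,0,0.0013,0],[0,0,0,0,0,0.0013,0]]}}}

```text
clock: 17.08
position: [0.5561, -0.0785, 0.0871]
ee_rot: [0.66, 0.752, 0.0, 0.0]
ft_force: [-3.3, 0.1, 10.0]
grip_width: -0.001
grasp_force: 5.2
```

Call:
{"fn": "run_rows", "kwargs": {"plan": {"rows":[[0,0,0,0,0,0,0],[0,0,0,0,0,0,0],[0,0,0,0,0,0,0],[0,0,0,0,0,0,0],[0,0,0,0,0,0,0],[0,0,0,0,0,0,0],[0,0,0,0,0,0,0],[0,0,0,0,0,0,0],[0,0,0,0,0,0,0],[0,0,0,0,0,0,0],[0,0,0,0,0,0,0],[0,0,0,0,0,0,0]]}}}

```text
clock: 18.58
position: [0.5561, -0.0785, 0.0872]
ee_rot: [0.66, 0.752, 0.0, 0.001]
ft_force: [-4.2, 0.7, 11.3]
grip_width: 0.003
grasp_force: 5.2
```

```bash
python3 bub.py; python3 - <<'E'
from h import *
W=pose("wrist");im=manip.camera("wrist")
u,v=px(W,[.5502,-.0365,.082]);print(u,v)
x0,y0=max(int(u)-100,0),max(int(v)-100,0)
cv2.imwrite("pics/w5.png",cv2.resize(im[y0:y0+200,x0:x0+200],(600,600)))
E
```

```text
green -24.000000000000036 24.39999999999967 bubble -4.800000000000152 5.399999999999787 0.29999999999981775 lines [np.float64(-9.200000000000125), np.float64(9.199999999999765)]
green -24.200000000000035 24.39999999999967 bubble -4.800000000000152 5.399999999999787 0.29999999999981775 lines [np.float64(-9.200000000000125), np.float64(9.199999999999765)]
312.79016072878903 200.7951199958047
```

View pics/w5.png

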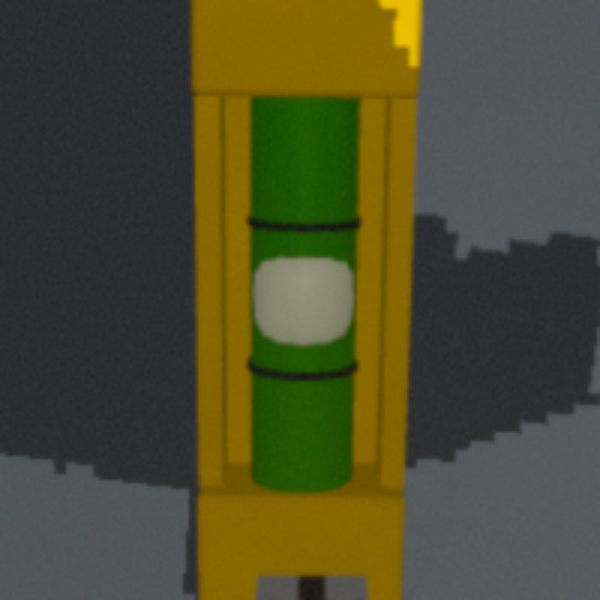

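The bubble is centred between the lines (offset about 0.2 mm), and the fingers press at 11 N and hold steady.

```bash
python3 -c "
from workcell import manip
print(manip.hand_in())"
```

```text
the job is handed in; nothing more can be done
None
```

The job is handed in: the key is fully home on the foot, the bubble is centred to about 0.3 mm, and the fingers are still pressing the level onto the bed with about 11 N.

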